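# Turn a fuse link round in its test cradle

### The job

The long fuse link in the test cradle is fitted the wrong way round. Take it out, turn it end for end and fit it again so that its striker pin reaches through the slotted end plate, with the link fully home: lying in both saddles, its cap flush against that plate and its plain end under the hood against the spring contact (the open rest beside the cradle is there for laying it down to change your grip). Do not strike the two insulator pillars beside the cradle with the link or the gripper, leave the other things where they are, and let go at the end.

Things in the scene. Friction and masses are not known exactly. Their poses are not given: they have to be found in the camera images.
- fuse: the fuse link: white ceramic tube 28 mm in diameter, a metal cap 32 mm in diameter and 26 mm long at each end, 160 mm over the caps, about 0.22 kg; a striker pin 8 mm in diameter stands 10 mm out of one cap only. Origin mid-length on the axis, x along the axis towards the pin. Grip it across the bare ceramic (54 mm either side of the origin). At the start seated with the pin under the hood
- pin_tip (a point): tip of the striker pin, on the axis 90 mm from the fuse's origin
- cradle: fixed test cradle on a base plate 76 mm wide, 10 mm thick, x -120 to +135 mm: slotted end plate at -x, two V saddles (at x -62 and +69, 14 mm wide, 52 mm across, 38 mm tall), hooded spring contact at +x. Origin on the table under the middle of the seated link, x towards the hood, z up. A seated link lies along x, its axis 44 mm above the table, middle at x = 0, cap faces at x = -80 and +80 mm
- gate (a point): middle of the inner face of the steel end plate (cradle x -80 mm, height 44 mm). The plate is 8 mm thick, 46 mm wide, 60 mm high; its upright slot, 14 mm wide, is closed above 51 mm height by a bridge, so the pin goes in only lengthwise from the +x side. The pinned end can be lowered only while the link is pushed more than 10 mm past its seat, into the spring. A micro-switch stands behind, from x -98 mm
- hood_lip (a point): middle of the hood roof's front lower edge (cradle x +68 mm, height 72 mm). The roof is 5 mm thick, runs to x +132 mm and overhangs the seated cap by 12 mm; the side walls start at x +72 mm, 40 mm apart inside. So the link goes in and out tilted, its other end raised by about 12 to 16 degrees
- spring_fork (a joint): sprung brass fork contact under the hood, in m: 0 fully out (its face at cradle x +74 mm), up to 0.030 as it is pushed to +x; about 0.006 with the link seated. It pushes back with 3 N at 0, rising 4 N per 10 mm. Its prongs are 14 mm apart and 14 mm deep, so the pin fits between them, and reach 9 mm above and below the seated axis
- rest: fixed open rest to the right of the cradle, where the link may be laid while the grip is changed: base plate 150 x 60 x 10 mm with two V saddles like the cradle's at x -66 and +66 mm. Origin on the table under its middle, x along it. A link lying in it on its caps has its axis along x, 44 mm above the table, and its middle above the origin within 5 mm; either end may point either way
- pillar_a: fixed ribbed white insulator pillar with a brass stud on top, 26 mm in diameter, 85 mm tall, origin at its foot, beside the cradle (about x +45, y +62 mm of the cradle); not to be struck
- pillar_b: a second such pillar on the other side (about x -45, y -62 mm of the cradle); not to be struck
- fuse_box: bystander: small carton 40x62x24 mm, loose, at the back between the two cabinets
- weight_100: bystander: brass knobbed weight, 22 mm across, 37 mm tall, loose, to the left of the cradle
- tape_black: bystander: roll of black tape, 66 mm across, 19 mm high, loose, beyond the hooded end of the cradle
- lug_box: bystander: small carton 50x68x34 mm, loose, to the left of the tape roll
- spanner: bystander: open spanner 154 mm long, loose, at the right of the table

How it is judged (in metres and radians):
At the end, for the whole second after the job is handed in: The link lies seated in the cradle the other way round: its middle within 3 mm of the seat along, across and in height, its pin tip through the slot of the end plate (86 to 94 mm from the cradle's middle towards the plate, within 5 mm sideways and 4 mm in height), at rest and released (x of fuse in the frame of cradle between -0.003 and 0.003 m and y of fuse in the frame of cradle between -0.003 and 0.003 m and z of fuse in the frame of cradle between 0.041 and 0.047 m and x of pin_tip in the frame of cradle between -0.094 and -0.086 m and y of pin_tip in the frame of cradle between -0.005 and 0.005 m and z of pin_tip in the frame of cradle between 0.04 and 0.048 m and linear speed of fuse below 0.01 m/s and angular speed of fuse below 0.1 rad/s); the robot touches nothing.
It fails at once if An insulator pillar is struck (more than 3 N) (contact force between any of pillar_a, pillar_b and anything else above 3 N).
It fails at once if A bystander is shifted more than 15 mm (distance of any of fuse_box, weight_100, tape_black, lug_box, spanner from where it was at the start of the episode above 0.015 m).
It also fails if it takes over 69 s, if anything falls off the work surface, if the arm or the gripper's body presses on something with over 40 N, if the wrist force passes 120 N, or if a joint passes its speed limit or range.

### The arm

A 6-joint arm with a two-finger parallel gripper is mounted at the origin on a cart in front of the work surface, level with it; the furniture and walls round the work are solid. World frame = base frame: x ahead of the robot, y to its left, z up, the work surface at z = 0. Lengths are in mm, angles in rad, forces in N, time in s.
With the tool pointing down it reaches from about 400 to 925 mm from the base axis. Payload 12.5 kg.
Tool frame: the origin (TCP) lies at the very end of the fingers, on their centre line; the grasp point (between the pads) lies 19 mm behind it; z points along the fingers, y is the line along which they close (so a half turn about z gives the same grasp; the last joint's range is limited). The gripper opens to 95 mm and grips with 3 to 60 N. Pads are 20 mm wide; open, the fingers measure 119 mm over their backs; the gripper's body (75 mm by 180 mm) begins 59 mm behind the grasp point.
Start: joints at [-0.106, 0.491, 1.559, -0, 1.092, -0.106], TCP at [625.017, 0.021, 214.661] pointing down, gripper open.
Joint ranges: [-3.1, 3.1], [-0.84, 2.19], [0.05, 2.79], [-1.13, 4.28], [0.06, 2.93], [-2.69, 2.69]. Speed limits (rad/s): [2.22, 2.22, 2.79, 3.14, 3.14, 3.14].

### API

Orientations are given as [roll, pitch, yaw] about the fixed x, y, z axes, in that order (R = Rz(yaw) Ry(pitch) Rx(roll)).
In Python, from cell import state, imaging, env, spot_in, mark_of gives the robot as it stands. The module is installed in compiled form; this text tells all that it offers.
- The arm moves only by the tool step_arm, never from a script. Its argument "increments" is a list of rows, each an object with "slide": the shift along the tool's x, y, z in m, a list of three; "roll": the turn about the tool's z in rad. A call has 1 to 5 rows; each row is the pose to reach, as a shift and turn from the pose commanded when the call began, along the tool's axes at that moment; what a row does not reach only later rows make up. A row lasts 1/8 s, in which the tool goes at most 62.5 mm and 10.7 degrees, less where a joint would pass 70% of its speed; a pose out of reach is approached as far as the arm can. A call with a gripper value outside its range is refused whole. "fingers" is the opening, from 0 (shut) to 1 (fully open), set as the call begins (left out, the last holds). The fingers move at their own pace and stop on an object; the grip force is fixed at half the most. Time passes only in rows, so rows that repeat a pose let the fingers close. It gives the time, the measured TCP pose, the force, the opening and the grip force at its end, in the units of the state.
- state(): the state, without advancing time (a new reading comes with each control period).
- imaging.read_camera(name): name is "scene" or "side" or "wrist"; returns a dict with "color" (480x640x3 uint8, red, green, blue), "z_map" (480x640 float32, mm along the optical axis (not along the pixel's ray), 0 where there is no reading), "intrinsics" (3x3 intrinsics, pixels), "camera_from_world" (4x4, takes a point from world to camera coordinates). Camera axes: x right, y up, looking along -z (the intrinsics and any distortion apply to the point x, -y, -z); pixel columns grow to the right and rows downward; lengths in mm; the calibration is good to about 2 mm. A picture is of the moment at which its call begins.
- env.job_done(): hands the job in; it is judged then, once.
Trained networks look in the newest picture that a camera, given by its name, has taken for a name from the list of things; names that differ only in an ending like _2 or _b are one class to them, and where a whole thing is asked for, a point or a joint stands for the part that bears it (a point fixed in the world has none). Each returns a list of dicts, best first, with "confidence" (0 to 1); they miss things now and then, are a little off and sometimes report something else, mostly with a low value. They report only what shows in the picture. A call takes as long as a camera call.
- spot_in(camera, target): "bbox" ([left, top, right, bottom] in pixels, round what is visible of it).
- mark_of(camera, target): "uv" ([column, row] in pixels: a listed point, or the origin of a listed thing).
The state is a dict: "t": time; "joints": joint angles; "qvel": joint speeds; "tau": joint torques, N m; "eef_pos": TCP position; "tcp_rot": TCP orientation; "ft_force": force on the tool from outside, world axes, zero at the start; "moment": the same for the moment, N m; "opening": opening from 0.0 (shut) to 1.0 (fully open); "grip_force": force on a finger pad.
Only numpy, scipy, OpenCV 4.12 (cv2) and the standard library are available. Lean on these libraries where they do the work, as an engineer would, in place of code of your own. Each camera call takes 0.05 s, during which the arm holds its last target. There are 200 camera calls.

## Working session

There is one attempt and no reset: what is moved stays moved. The work goes in short steps, Python scripts to look and compute and a tool call to move; the robot and the scene stay as the last step left them, time stands still between calls to the robot, and variables do not carry over. Pictures are saved under pics/ and viewed, at most 10 in all, crops included, and the job is handed in when it is done.

Besides the shell and the picture viewer there is one more tool, called by a JSON object that holds its "fn" and its "kwargs". step_arm: Moves the arm, as the interface text tells. Its arguments: {"type":"object","properties":{"increments":{"type":"array"},"fingers":{"type":"number"}},"required":["increments"]}

```bash
mkdir -p pics; cat > h.py <<'E'
import numpy as np, cv2
from cell import state, imaging, env, spot_in, mark_of
def cam(n,save=None):
    c=imaging.read_camera(n)
    if save: cv2.imwrite('pics/'+save,c['color'][:,:,::-1])
    return c
def ray(c,uv):
    K=c['intrinsics'];T=c['camera_from_world']
    d=np.array([(uv[0]-K[0,2])/K[0,0],-(uv[1]-K[1,2])/K[1,1],-1.0])
    R=T[:3,:3];return -R.T@T[:3,3],R.T@d
def atz(c,uv,z):
    o,d=ray(c,uv);return o+d*(z-o[2])/d[2]
def atd(c,uv):
    o,d=ray(c,uv);u,v=int(round(uv[0])),int(round(uv[1]));p=c['z_map'][max(v-1,0):v+2,max(u-1,0):u+2];p=p[p>0]
    return o+d*np.median(p) if len(p) else None
def proj(c,P):
    p=c['camera_from_world']@np.append(P,1);K=c['intrinsics'];return K[0,0]*p[0]/-p[2]+K[0,2],K[1,1]*-p[1]/-p[2]+K[1,2]
E
python3 - <<'E'
from h import *
np.set_printoptions(precision=1,suppress=True)
s=state();print(s)
H=dict(fuse=44,cradle=0,gate=44,hood_lip=72,pin_tip=44,rest=0,pillar_a=0)
for n in ['scene','side','wrist']:
    c=cam(n,n+'0.png');print(n,c['intrinsics'][0],(-c['camera_from_world'][:3,:3].T@c['camera_from_world'][:3,3]))
    for t,z in H.items():
        for m in mark_of(n,t)[:2]:
            d=atd(c,m['uv']) if 0<=m['uv'][0]<640 and 0<=m['uv'][1]<480 else None
            print(t,round(m['confidence'],2),np.array(m['uv']),atz(c,m['uv'],z),d)
E
```

```text
{'t': 0.0, 'joints': array([-0.1,  0.5,  1.6,  0. ,  1.1, -0.1]), 'qvel': array([ 0.,  0., -0.,  0., -0., -0.]), 'tau': array([ -0. , -61.3, -25.8,   0.1,   0. ,  -0. ]), 'eef_pos': array([624.7,   0.1, 214.1]), 'tcp_rot': array([-3.1, -0. ,  1.6]), 'ft_force': array([ 0.7, -1.3, -0.2]), 'moment': array([ 0.,  0., -0.]), 'grip_force': 0.0, 'opening': 1.001244678314016}
scene [608.2   0.  308.9] [-391.7 -865.  1364.8]
fuse 0.56 [285.2 261.6] [454.2 -67.2  44. ] [452.  -69.2  47.4]
cradle 0.71 [287.9 267.4] [470.1 -61.8   0. ] [463.6 -67.8  10.3]
gate 0.66 [309.9 273.1] [ 465.2 -150.3   44. ] [ 457.  -157.1   56.5]
hood_lip 0.85 [270.2 244.1] [460.3  -5.9  72. ] [468.5   2.5  59.5]
hood_lip 0.27 [241.8 241.5] [416.2  65.9  72. ] [449.  103.6  19.5]
pin_tip 0.63 [269.1 243.2] [479.4  17.7  44. ] [464.3   2.4  67. ]
pin_tip 0.55 [270.  244.3] [477.7  12.7  44. ] [467.8   2.7  59.1]
rest 0.78 [377.4 327.4] [ 458.9 -391.2    0. ] [ 453.8 -394.     8.1]
pillar_a 0.71 [267.3 276.1] [406.9 -36.5   0. ] [405.3 -38.2   2.7]
pillar_a 0.47 [315.8 263.7] [ 533.  -117.1    0. ] [ 518.7 -128.7   21.
[... 337 characters left out ...]
 468.1 -399.1    0. ] [ 468.9 -379.     7.6]
pillar_a 0.73 [326.2 251.9] [ 527.1 -120.7    0. ] [ 527.  -108.9    5.6]
pillar_a 0.57 [368.2 265.1] [411.4 -30.5   0. ] [413.3 -12.6   9.1]
wrist [396.4   0.  317.2] [625.1  81.2 385.2]
fuse 0.8 [142.7 287.9] [462.3 -68.9  44. ] [468.7 -63.1  57.3]
cradle 0.84 [161.8 271.9] [463.5 -70.3   0. ] [468.1 -66.   10.9]
gate 0.56 [147.7 288. ] [467. -69.  44.] [472.7 -63.6  56.3]
hood_lip 0.56 [128.3 224.9] [471.1  -0.8  72. ] [473.4   0.4  76.8]
hood_lip 0.34 [349.3 157.3] [650.2  53.2  72. ] [654.   49.   24.9]
pillar_a 0.88 [228.2 315.8] [ 529.2 -121.    -0. ] [ 532.9 -113.3   14.7]
pillar_a 0.71 [101.2 230.5] [407.5 -25.5   0. ] [415.3 -21.7  13.8]
```

View pics/scene0.png

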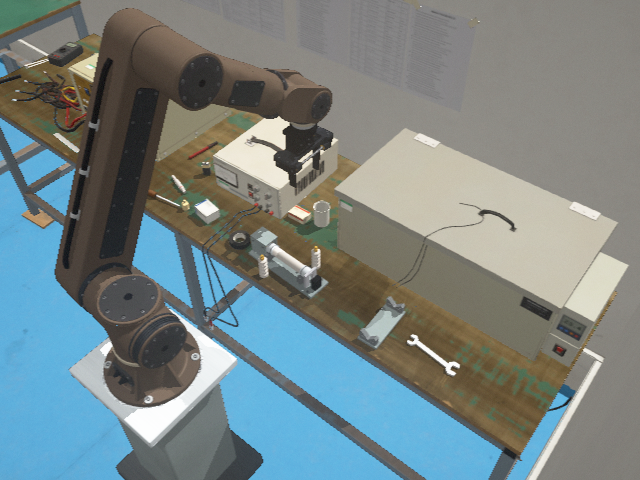

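View pics/wrist0.png

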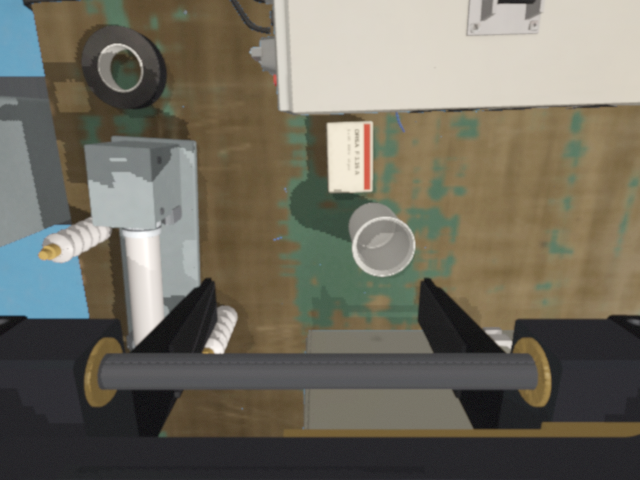

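{"fn": "step_arm", "kwargs": {"increments": [{"slide": [-0.03,-0.04,0],"roll": 0},{"slide": [-0.065,-0.08,0],"roll": 0},{"slide": [-0.1,-0.12,0],"roll": 0},{"slide": [-0.13,-0.157,0],"roll": 0},{"slide": [-0.13,-0.157,0],"roll": 0}], "fingers": 0.55}}

```text
t: 1.82
eef_pos: [466.3, -131.3, 215.0]
tcp_rot: [3.141, 0.0, 1.568]
ft_force: [-0.1, 0.4, -0.6]
opening: 0.565
grip_force: 0.0
```

```bash
python3 - <<'E'
from h import *
np.set_printoptions(precision=1,suppress=True)
s=state();print(s['t'],s['eef_pos'],s['tcp_rot']*57.3,s['opening'])
c=cam('wrist','wrist1.png')
H=dict(fuse=44,cradle=0,gate=44,hood_lip=72,pillar_a=0,rest=0)
for t,z in H.items():
    for m in mark_of('wrist',t)[:2]:
        print(t,round(m['confidence'],2),np.array(m['uv']),atz(c,m['uv'],z),atd(c,m['uv']))
# world cloud
K=c['intrinsics'];T=c['camera_from_world'];v,u=np.mgrid[:480,:640];D=c['z_map']
P=np.stack([(u-K[0,2])/K[0,0]*D,-(v-K[1,2])/K[1,1]*D,-D],-1)
W=(P-T[:3,3])@T[:3,:3]
np.save('w1.npy',W)
# ridge of the tube: bin along y, top of the cylinder
for y in range(-140,10,10):
    m=(D>0)&(abs(W[...,1]-y)<5)&(abs(W[...,0]-468)<22)&(W[...,2]>45)&(W[...,2]<85)
    w=W[m]
    if len(w)>10: print(y,len(w),w[:,0].min(),w[:,0].max(),np.median(w[:,0]),w[:,2].max())
E
```

```text
1.825 [ 466.3 -131.3  215. ] [180.    0.   89.8] 0.564934561162305
fuse 0.75 [317.7 140.6] [467.2 -67.   44. ] [467.2 -66.3  58. ]
gate 0.68 [311.1 237.2] [ 461.  -151.3   44. ] [ 461.3 -146.5   60.2]
hood_lip 0.61 [319.3  51.2] [468.6  -2.8  72. ] [468.7  -0.9  60. ]
pillar_a 0.87 [250.3  87.2] [406.1 -21.6   0. ] [416.6 -26.6  66.9]
pillar_a 0.56 [378.1 196.8] [ 526.6 -123.1    0. ] [ 518.  -112.7   54.9]
rest 0.89 [323.2 425.1] [ 472.6 -396.1    0. ] [ 472.4 -387.    10.2]
-140 404 446.060442831918 476.9192455473983 461.22809415082537 61.49194786625584
-130 405 446.2228861124627 477.7500926220634 462.1670152732335 61.89762059065261
-120 399 447.28532879937364 476.86276087902536 462.22029250920986 61.147088181566986
-110 374 449.1195573064217 476.85664656323024 463.157532150099 60.145466087979635
-100 390 450.2466692702954 477.682589790066 464.01043442628327 60.21590291077294
-90 397 450.32686539124495 478.45097099504875 464.1326150243617 60.068766156689456
-80 410 451.4777050496681 479.2355730670644 464.9627285947946 60.27341044890254
-70 428 451.5302712268882 479.1792440407431 465.8180149665564 60.0314294490969
-60 424 452.59959226680195 479.97593080810464 466.67097528991695 59.77877796119478
-50 456 452.6957169405903 480.7209210956814 466.7195278610435 60.23792528267654
-40 446 453.77785349515347 481.38760130965755 467.5383041726658 59.830528700156044
-30 470 453.81830739925823 482.13268778571575 468.3470132993899 59.404435049377106
-20 494 454.8678923117196 484.3063572277982 468.7744107774629 60.40713875367662
-10 568 453.4449560651425 485.02261045782467 469.15089034019206 62.354620370771315
0 1033 446.2355905178157 489.8870393418977 469.17792458536354 79.61627541876992
```

View pics/wrist1.png

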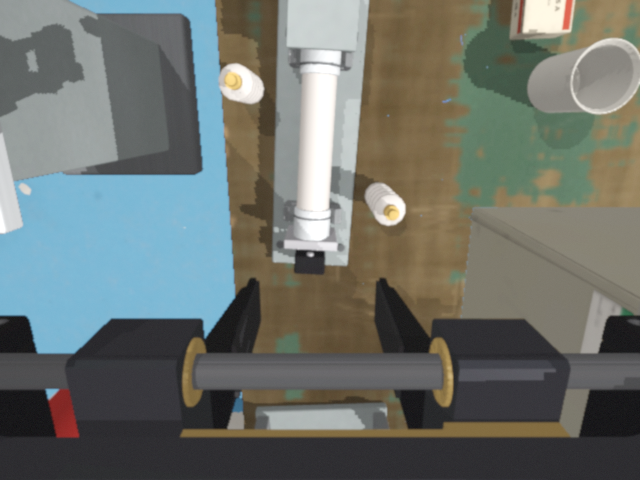

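{"fn": "step_arm", "kwargs": {"increments": [{"slide": [0.0264,-0.0027,0.0],"roll": 0.062},{"slide": [0.0264,-0.0027,0.05],"roll": 0.062},{"slide": [0.0264,-0.0027,0.1],"roll": 0.062},{"slide": [0.0264,-0.0027,0.12],"roll": 0.062},{"slide": [0.0264,-0.0027,0.12],"roll": 0.062}], "fingers": 0.48}}

```text
t: 2.8
eef_pos: [465.0, -103.0, 93.4]
tcp_rot: [-3.139, -0.001, 1.51]
ft_force: [-0.9, -0.3, 1.8]
opening: 0.48
grip_force: 0.0
```

{"fn": "step_arm", "kwargs": {"increments": [{"slide": [0,0,0.03],"roll": 0},{"slide": [0,0,0.055],"roll": 0},{"slide": [0,0,0.07],"roll": 0},{"slide": [0,0,0.07],"roll": 0},{"slide": [0,0,0.07],"roll": 0}]}}

```text
t: 3.42
eef_pos: [465.8, -103.7, 25.5]
tcp_rot: [3.14, 0.0, 1.509]
ft_force: [-0.1, -0.4, 0.4]
opening: 0.481
grip_force: 0.0
```

{"fn": "step_arm", "kwargs": {"increments": [{"slide": [0,0,0],"roll": 0},{"slide": [0,0,0],"roll": 0},{"slide": [0,0,0],"roll": 0},{"slide": [0,0,0],"roll": 0},{"slide": [0,0,0],"roll": 0}], "fingers": 0.2}}

```text
t: 4.05
eef_pos: [463.2, -103.3, 24.9]
tcp_rot: [-3.137, -0.001, 1.509]
ft_force: [-9.7, -2.8, 7.1]
opening: 0.293
grip_force: 30.0
```

{"fn": "step_arm", "kwargs": {"increments": [{"slide": [0,-0.001,-0.004],"roll": 0},{"slide": [0,-0.001,-0.008],"roll": 0},{"slide": [0,-0.001,-0.012],"roll": 0},{"slide": [0,-0.001,-0.016],"roll": 0},{"slide": [0,-0.001,-0.016],"roll": 0}]}}

```text
t: 4.68
eef_pos: [464.3, -103.3, 41.0]
tcp_rot: [3.141, -0.0, 1.509]
ft_force: [-1.0, 5.9, -1.4]
opening: 0.289
grip_force: 30.0
```

{"fn": "step_arm", "kwargs": {"increments": [{"slide": [0,0,-0.005],"roll": 0},{"slide": [0,0,-0.01],"roll": 0},{"slide": [0,0,-0.014],"roll": 0},{"slide": [0,0,-0.017],"roll": 0},{"slide": [0,0,-0.017],"roll": 0}]}}

```text
t: 5.3
eef_pos: [464.9, -104.1, 58.3]
tcp_rot: [3.14, 0.001, 1.509]
ft_force: [-1.8, -4.7, -2.4]
opening: 0.287
grip_force: 30.0
```

```bash
python3 - <<'E'
from h import *
np.set_printoptions(precision=1,suppress=True)
s=state();print(s['t'],s['eef_pos'],s['tcp_rot']*57.3,s['opening'],s['ft_force'],s['moment'])
c=cam('side');u,v=map(int,proj(c,[465,-60,60]));a=c['color'][v-50:v+50,u-65:u+65]
w=cam('wrist');b=w['color'][0:330,190:450]
a=cv2.resize(a,(500,385),interpolation=cv2.INTER_CUBIC);b=cv2.resize(b,(303,385))
cv2.imwrite('pics/p3.png',np.hstack([a,b])[:,:800,::-1])
E
```

```text
5.3 [ 464.9 -104.1   58.3] [179.9   0.1  86.5] 0.28691750252499904 [-1.8 -4.7 -2.4] [-1.   0.2  0. ]
```

View pics/p3.png

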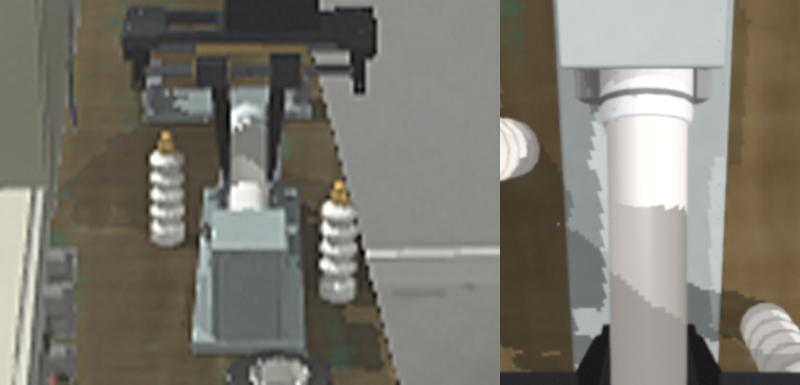

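```bash
cat >> h.py <<'E'
def cloud(c):
    K=c['intrinsics'];T=c['camera_from_world'];v,u=np.mgrid[:480,:640];D=c['z_map'].astype(float)
    P=np.stack([(u-K[0,2])/K[0,0]*D,-(v-K[1,2])/K[1,1]*D,-D],-1)
    return ((P-T[:3,3])@T[:3,:3])[D>0]
def prof(W,o,d,s,half=16,zlo=20,zhi=150):
    """profile of the tube along direction d from o: (pos, lateral mid, top z, width)"""
    d=np.array(d)/np.hypot(*d);n=np.array([-d[1],d[0]]);a=(W[:,:2]-o)@d;b=(W[:,:2]-o)@n
    for p in s:
        m=(abs(a-p)<2.5)&(abs(b)<half)&(W[:,2]>zlo)&(W[:,2]<zhi)
        if m.sum()>10:
            z=np.percentile(W[m,2],97);k=m&(W[:,2]>z-8)
            print(p,'lat %.1f z %.1f w %.1f'%((b[k].min()+b[k].max())/2,z,np.ptp(b[k])))
E
python3 - <<'E'
from h import *
W=cloud(cam('wrist'));prof(W,[466.1,-67],[.065,.998],range(-60,101,5))
E
```

```text
-60 lat -1.5 z 96.7 w 26.4
-50 lat 14.0 z 125.5 w 0.2
-45 lat 14.0 z 127.5 w 0.3
-40 lat 14.0 z 132.3 w 0.4
-35 lat 14.1 z 138.1 w 0.4
-30 lat 14.2 z 143.1 w 0.5
-25 lat 14.1 z 145.8 w 0.4
-20 lat -0.7 z 87.6 w 29.9
-15 lat -1.0 z 86.3 w 28.8
-10 lat -1.1 z 149.6 w 29.3
-5 lat 0.0 z 149.9 w 32.0
0 lat -0.0 z 148.3 w 32.0
5 lat -0.8 z 82.5 w 24.5
10 lat -1.0 z 81.6 w 24.8
15 lat -0.6 z 80.6 w 24.7
20 lat -0.8 z 79.8 w 24.9
25 lat -0.8 z 78.8 w 24.9
30 lat -0.6 z 77.9 w 25.2
35 lat -0.8 z 77.1 w 24.7
40 lat -0.6 z 76.1 w 25.0
45 lat -0.5 z 75.3 w 24.9
50 lat -0.6 z 74.6 w 27.7
55 lat -0.2 z 75.1 w 27.3
60 lat -0.2 z 74.7 w 28.2
65 lat -0.0 z 78.4 w 31.9
70 lat -0.0 z 78.7 w 32.0
75 lat -0.0 z 78.7 w 32.0
80 lat 0.0 z 78.7 w 31.9
85 lat 0.1 z 78.1 w 31.7
```

{"fn": "step_arm", "kwargs": {"increments": [{"slide": [-0.01,0,0],"roll": 0},{"slide": [-0.025,0,-0.002],"roll": 0},{"slide": [-0.04,0,-0.01],"roll": 0},{"slide": [-0.055,0,-0.04],"roll": 0},{"slide": [-0.055,0,-0.08],"roll": 0}]}}

```text
t: 6.08
eef_pos: [460.4, -160.0, 138.5]
tcp_rot: [-3.141, -0.001, 1.507]
ft_force: [-0.3, 0.1, -1.9]
opening: 0.287
grip_force: 30.0
```

```bash
python3 - <<'E'
from h import *
np.set_printoptions(precision=1,suppress=True)
s=state();print(s['t'],s['eef_pos'],s['joints'],s['tcp_rot']*57.3,s['ft_force'],s['moment'])
c=cam('wrist');W=cloud(c)
np.set_printoptions(precision=1)
prof(W,[466.1,-67],[.065,.998],range(-70,30,10),zlo=75)
for t in ['side','scene']:
    c=cam(t);V=cloud(c)
    m=(V[:,2]>60)&(V[:,2]<350)&(V[:,1]<-200)&(V[:,1]>-480)&(V[:,0]>520)
    if m.sum(): print(t,'cab',np.percentile(V[m,0],[1,5,50]),np.percentile(V[m,1],[1,99]),np.percentile(V[m,2],[1,99]))
    # rest: saddle tops & base
    m=(V[:,2]>6)&(V[:,2]<60)&(abs(V[:,0]-462)<110)&(abs(V[:,1]+395)<55)
    w=V[m];print('rest n',len(w))
    b=w[(w[:,2]<14)];print('base',b.min(0),b.max(0))
    if len(b)>20:
        r=cv2.minAreaRect(b[:,:2].astype(np.float32));print(r)
    print('sadd',w[w[:,2]>25].min(0),w[w[:,2]>25].max(0))
    print(mark_of(t,'rest')[:1])
E
```

```text
6.075 [ 460.4 -160.   138.5] [-0.5  0.4  2.   0.   0.8 -0.4] [-180.    -0.    86.4] [-0.3  0.1 -1.9] [-0.1  0.   0. ]
-40 lat -0.2 z 149.9 w 27.4
-30 lat -0.2 z 149.8 w 27.0
-20 lat 0.0 z 150.0 w 27.3
-10 lat -0.0 z 149.9 w 27.1
0 lat -0.1 z 149.9 w 31.4
10 lat -0.0 z 149.9 w 31.1
20 lat 0.1 z 149.9 w 29.4
side cab [ 607.2  617.1 1079.8] [-475.6 -202. ] [ 65.2 345.3]
rest n 254
base [ 398.2 -423.1    6. ] [ 547.6 -355.9   13.8]
((473.0018310546875, -390.7603759765625), (147.5430450439453, 64.535888671875), 2.2641685009002686)
sadd [ 401.  -417.5   25.2] [ 543.4 -359.9   40.8]
[{'uv': [346.1, 220.6], 'confidence': 0.75}]
scene cab [602.4 610.2 781.8] [-477.4 -202.8] [ 67.7 343.4]
rest n 1062
base [ 374.  -447.5    6. ] [ 570.2 -346.    14. ]
((472.1627197265625, -396.5249328613281), (101.5317611694336, 195.82228088378906), 89.72734069824219)
sadd [ 392.2 -425.6   25.1] [ 545.6 -367.4   44.6]
[{'uv': [380.7, 328.4], 'confidence': 0.62}]
```

{"fn": "step_arm", "kwargs": {"increments": [{"slide": [-0.045,-0.002,0],"roll": 0.18},{"slide": [-0.09,-0.004,0],"roll": 0.36},{"slide": [-0.135,-0.006,0],"roll": 0.54},{"slide": [-0.185,-0.008,0],"roll": 0.72},{"slide": [-0.233,-0.01,0],"roll": 0.9}]}}

```text
t: 6.95
eef_pos: [435.7, -391.7, 136.1]
tcp_rot: [-3.139, 0.0, 0.603]
ft_force: [0.8, 0.0, -1.6]
opening: 0.287
grip_force: 30.0
```

{"fn": "step_arm", "kwargs": {"increments": [{"slide": [0,0,0],"roll": 0.15},{"slide": [0,0,0],"roll": 0.3},{"slide": [0,0,0],"roll": 0.45},{"slide": [0,0,0],"roll": 0.6},{"slide": [0,0,0],"roll": 0.608}]}}

```text
t: 7.58
eef_pos: [436.1, -390.0, 136.3]
tcp_rot: [-3.14, 0.002, 0.001]
ft_force: [-1.0, -0.0, -2.3]
opening: 0.289
grip_force: 30.0
```

```bash
python3 - <<'E'
from h import *
np.set_printoptions(precision=2,suppress=True)
s=state();print(s['t'],s['eef_pos'],s['joints'],s['tcp_rot']*57.3,s['ft_force'],s['moment'])
c=cam('wrist','wrist4.png');W=cloud(c)
x,y=s['eef_pos'][:2];yaw=s['tcp_rot'][2]
prof(W,[x,y],[np.cos(yaw),np.sin(yaw)],range(0,140,8),zlo=75,zhi=200)
print([ (m['uv'],atz(c,m['uv'],0)) for m in mark_of('wrist','rest')[:1]])
w=W[(W[:,2]>5)&(W[:,2]<15)&(abs(W[:,1]+392)<50)&(W[:,0]>380)&(W[:,0]<570)]
if len(w)>10: print(w.min(0),w.max(0))
w=W[(W[:,2]>20)&(W[:,2]<48)&(abs(W[:,1]+392)<60)&(W[:,0]>380)&(W[:,0]<570)]
if len(w)>10: print(w.min(0),w.max(0))
E
```

```text
7.575 [ 436.06 -390.01  136.27] [-0.84  0.52  1.74  0.    0.88  0.73] [-179.91    0.09    0.09] [-1.02 -0.02 -2.34] [0.07 0.17 0.  ]
0 lat -0.5 z 176.9 w 30.5
8 lat -0.5 z 191.8 w 30.6
16 lat -0.4 z 165.6 w 24.9
24 lat -0.2 z 164.4 w 24.3
32 lat -0.3 z 162.8 w 24.9
40 lat -0.1 z 161.4 w 25.2
48 lat -0.3 z 160.0 w 24.7
56 lat -0.3 z 158.7 w 24.6
64 lat -0.3 z 157.2 w 25.2
72 lat -0.3 z 155.9 w 25.1
80 lat 0.1 z 154.3 w 24.9
88 lat -0.1 z 153.4 w 27.3
96 lat 0.1 z 153.6 w 27.3
104 lat 0.3 z 152.0 w 26.9
112 lat 0.2 z 150.7 w 26.7
120 lat 0.1 z 137.5 w 7.9
[]
[ 399.89 -427.61    6.67] [ 544.91 -363.83   14.85]
[ 400.37 -423.73   20.11] [ 544.69 -414.14   42.76]
```

View pics/wrist4.png

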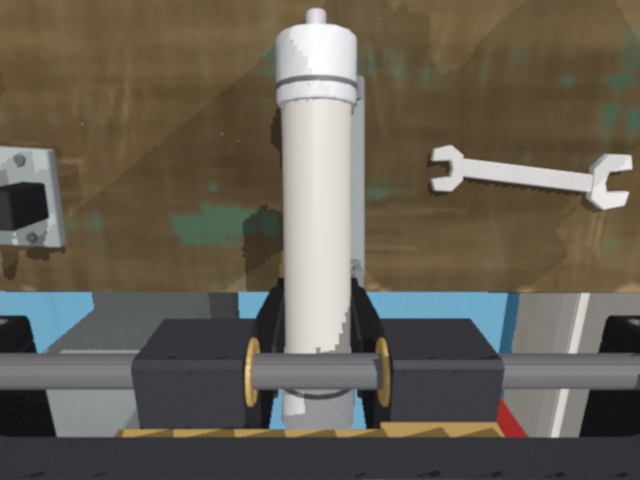

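```bash
python3 - <<'E'
from h import *
np.set_printoptions(precision=2,suppress=True)
c=cam('wrist');W=cloud(c)
for x in range(395,560,10):
    m=(abs(W[:,0]-x)<5)&(W[:,1]<-400)&(W[:,1]>-440)&(W[:,2]>8)&(W[:,2]<42)
    if m.sum(): print(x,m.sum(),W[m,1].min(),W[m,2].max())
w=W[(W[:,2]>8)&(W[:,2]<42)&(W[:,1]<-400)&(W[:,1]>-440)&(W[:,0]>380)&(W[:,0]<580)];print(w[:,0].min(),w[:,0].max())
V=cloud(cam('side'));w=V[(V[:,2]>8)&(V[:,2]<42)&(abs(V[:,0]-472)<90)&(abs(V[:,1]+391)<50)]
print(np.percentile(w,[1,3,50,97,99],axis=0))
E
```

```text
395 3 -427.258252386138 9.922406857013852
405 88 -427.1114224498725 41.71090823775113
415 303 -426.8360963405805 41.780108702431086
425 158 -426.4012428212554 12.228391258005535
435 166 -426.01736335496116 12.16624791898637
445 167 -426.53653236018096 12.420176711708523
455 176 -426.132661618654 11.945179268715346
465 181 -425.8310154276175 11.810691950751826
475 191 -425.4320070094159 12.443409680721011
485 178 -425.03341284628607 11.809879844399928
495 188 -424.64005529410326 12.212572324533799
505 194 -424.39400970955745 12.182424482995323
515 197 -423.93901757790115 12.817589421354498
525 177 -423.5363475085769 12.27195215432817
535 145 -423.204360413383 41.86133356586484
545 64 -422.84601409518723 41.709727632242114
397.76228415372395 545.2435539795683
[[ 401.25 -418.32    8.01]
 [ 401.65 -416.68    8.05]
 [ 468.08 -376.41   13.29]
 [ 543.32 -360.38   39.4 ]
 [ 543.54 -358.93   39.83]]
```

{"fn": "step_arm", "kwargs": {"increments": [{"slide": [0.0014,0.006,0.03],"roll": -0.03},{"slide": [0.0014,0.006,0.06],"roll": -0.03},{"slide": [0.0014,0.006,0.08],"roll": -0.03},{"slide": [0.0014,0.006,0.088],"roll": -0.03},{"slide": [0.0014,0.006,0.092],"roll": -0.03}]}}

```text
t: 8.4
eef_pos: [438.0, -396.4, 45.6]
tcp_rot: [3.142, -0.0, 0.032]
ft_force: [0.2, 0.2, -2.0]
opening: 0.287
grip_force: 30.0
```

{"fn": "step_arm", "kwargs": {"increments": [{"slide": [0,0,0.004],"roll": 0},{"slide": [0,0,0.008],"roll": 0},{"slide": [0,0,0.012],"roll": 0},{"slide": [0,0,0.016],"roll": 0},{"slide": [0,0,0.017],"roll": 0}]}}

```text
t: 9.02
eef_pos: [437.9, -396.3, 28.4]
tcp_rot: [-3.141, 0.0, 0.031]
ft_force: [-1.6, 1.5, 1.3]
opening: 0.291
grip_force: 30.0
```

```bash
python3 - <<'E'
from h import *
np.set_printoptions(precision=2,suppress=True)
s=state();print(s['t'],s['eef_pos'],s['tcp_rot']*57.3,s['ft_force'],s['moment'])
c=cam('wrist');W=cloud(c);prof(W,[437.5,-396],[1,.031],range(16,140,8),zlo=30,zhi=110)
E
```

```text
9.025 [ 437.86 -396.31   28.43] [-180.      0.01    1.77] [-1.56  1.52  1.31] [0.19 0.29 0.05]
16 lat -0.5 z 60.1 w 25.0
24 lat -0.7 z 59.9 w 25.0
32 lat 0.8 z 59.9 w 27.7
40 lat -0.6 z 59.8 w 24.6
48 lat -0.3 z 59.7 w 24.8
56 lat -0.4 z 59.5 w 25.2
64 lat -0.6 z 59.4 w 25.1
72 lat -0.4 z 59.3 w 25.1
80 lat -0.3 z 59.3 w 24.7
88 lat -0.3 z 60.2 w 27.1
96 lat -0.4 z 61.0 w 27.8
104 lat -0.3 z 60.8 w 27.0
112 lat -0.1 z 60.6 w 26.9
120 lat -0.3 z 49.0 w 7.7
```

{"fn": "step_arm", "kwargs": {"increments": [{"slide": [0,0,0.001],"roll": 0},{"slide": [0,0,0.002],"roll": 0},{"slide": [0,0,0.0025],"roll": 0}]}}

```text
t: 9.45
eef_pos: [437.9, -396.3, 26.8]
tcp_rot: [3.141, -0.0, 0.031]
ft_force: [-4.2, 3.4, 12.9]
opening: 0.285
grip_force: 30.0
```

{"fn": "step_arm", "kwargs": {"increments": [{"slide": [0,0,0],"roll": 0},{"slide": [0,0,0],"roll": 0},{"slide": [0,0,0],"roll": 0},{"slide": [0,0,-0.01],"roll": 0},{"slide": [0,0,-0.05],"roll": 0}], "fingers": 0.6}}

```text
t: 10.07
eef_pos: [437.3, -395.7, 75.5]
tcp_rot: [-3.139, 0.002, 0.031]
ft_force: [0.8, -0.8, 1.1]
opening: 0.602
grip_force: 0.0
```

{"fn": "step_arm", "kwargs": {"increments": [{"slide": [0,0,-0.03],"roll": -0.1},{"slide": [0,0,-0.06],"roll": -0.28},{"slide": [0,0,-0.09],"roll": -0.46},{"slide": [0,0,-0.1],"roll": -0.64},{"slide": [0,0,-0.1],"roll": -0.82}]}}

```text
t: 10.7
eef_pos: [438.1, -396.6, 178.0]
tcp_rot: [3.139, 0.0, 0.857]
ft_force: [0.5, -0.4, 0.3]
opening: 0.6
grip_force: 0.0
```

{"fn": "step_arm", "kwargs": {"increments": [{"slide": [0,0,0],"roll": -0.18},{"slide": [0,0,0],"roll": -0.36},{"slide": [0,0,0],"roll": -0.54},{"slide": [0,0,0],"roll": -0.72},{"slide": [0,0,0],"roll": -0.9}]}}

```text
t: 11.32
eef_pos: [437.9, -396.3, 176.8]
tcp_rot: [3.141, 0.001, 1.757]
ft_force: [0.1, 0.3, 0.0]
opening: 0.603
grip_force: 0.0
```

{"fn": "step_arm", "kwargs": {"increments": [{"slide": [0,0,0],"roll": -0.18},{"slide": [0,0,0],"roll": -0.36},{"slide": [0,0,0],"roll": -0.54},{"slide": [0,0,0],"roll": -0.72},{"slide": [0,0,0],"roll": -0.9}]}}

```text
t: 11.95
eef_pos: [437.9, -396.3, 176.8]
tcp_rot: [-3.141, 0.001, 2.657]
ft_force: [0.7, -0.8, 0.2]
opening: 0.6
grip_force: 0.0
```

{"fn": "step_arm", "kwargs": {"increments": [{"slide": [0,0,0],"roll": -0.18},{"slide": [0,0,0],"roll": -0.36},{"slide": [0,0,0],"roll": -0.5216},{"slide": [0,0,0],"roll": -0.5216}]}}

```text
t: 12.45
eef_pos: [437.9, -396.4, 176.7]
tcp_rot: [-3.141, 0.0, -3.112]
ft_force: [0.4, 0.4, 0.1]
opening: 0.602
grip_force: 0.0
```

```bash
python3 - <<'E'
from h import *
np.set_printoptions(precision=2,suppress=True)
s=state();print(s['t'],s['eef_pos'],s['joints'],s['tcp_rot']*57.3,s['ft_force'],s['opening'])
c=cam('wrist','wrist5.png');W=cloud(c);prof(W,[472,-395],[1,.031],range(-110,100,6),zlo=30,zhi=90)
print([ (m['uv'],atz(c,m['uv'],44)) for m in mark_of('wrist','fuse')[:1]])
W=np.load('w1.npy').reshape(-1,3);print('seated');prof(W,[466.1,-67],[.065,.998],range(-80,70,10),zlo=45,zhi=66)
E
```

```text
12.45 [ 437.91 -396.35  176.74] [-0.85  0.48  1.69  0.    0.97 -2.45] [-179.99    0.03 -178.31] [0.37 0.43 0.05] 0.602264463969542
-80 lat -0.4 z 60.2 w 27.3
-74 lat -0.7 z 60.8 w 26.6
-68 lat -0.4 z 60.8 w 26.1
-62 lat -0.4 z 60.9 w 27.7
-56 lat -0.4 z 60.7 w 26.4
-50 lat -0.8 z 59.1 w 24.4
-44 lat -0.1 z 59.1 w 24.6
-38 lat -0.5 z 59.1 w 23.9
-32 lat -0.1 z 59.1 w 24.8
-26 lat -0.1 z 58.9 w 25.0
-20 lat -0.5 z 58.9 w 24.4
-14 lat -0.1 z 58.9 w 25.3
-8 lat -0.5 z 59.0 w 24.6
-2 lat -0.6 z 59.0 w 24.7
4 lat -0.2 z 58.7 w 25.7
10 lat -0.2 z 59.0 w 24.2
16 lat -0.2 z 59.1 w 24.4
22 lat 0.2 z 59.1 w 23.6
28 lat -0.2 z 59.3 w 24.6
34 lat -0.2 z 58.9 w 24.7
40 lat 0.2 z 59.0 w 24.0
46 lat -0.2 z 58.7 w 25.0
52 lat -0.3 z 59.6 w 25.1
58 lat -0.3 z 60.7 w 26.8
64 lat 0.6 z 60.8 w 26.9
70 lat 0.1 z 60.5 w 26.3
[([320.2, 266.2], array([ 471.2 , -393.37,   44.  ]))]
seated
-80 lat -1.5 z 60.9 w 28.9
-70 lat -0.2 z 60.7 w 26.9
-60 lat 0.0 z 61.0 w 26.0
-50 lat -0.1 z 59.1 w 23.9
-40 lat 0.1 z 59.2 w 24.7
-30 lat 0.1 z 59.1 w 25.1
-20 lat -0.1 z 59.2 w 25.2
-10 lat 0.5 z 59.3 w 23.4
0 lat 0.2 z 59.0 w 24.8
10 lat 0.4 z 59.0 w 25.5
20 lat 0.2 z 58.8 w 25.2
30 lat 0.5 z 59.1 w 24.1
40 lat 0.3 z 59.2 w 24.0
50 lat 1.0 z 59.7 w 26.6
60 lat 0.6 z 61.2 w 27.9
```

{"fn": "step_arm", "kwargs": {"increments": [{"slide": [-0.03,0,0.03],"roll": 0},{"slide": [-0.0547,0,0.07],"roll": 0},{"slide": [-0.0547,0,0.11],"roll": 0},{"slide": [-0.0547,0,0.14],"roll": 0},{"slide": [-0.0547,0,0.151],"roll": 0}]}}

```text
t: 13.18
eef_pos: [492.1, -394.2, 23.6]
tcp_rot: [3.14, -0.002, -3.113]
ft_force: [0.6, 0.0, 0.6]
opening: 0.597
grip_force: 0.0
```

{"fn": "step_arm", "kwargs": {"increments": [{"slide": [0,0,0],"roll": 0},{"slide": [0,0,0],"roll": 0},{"slide": [0,0,0],"roll": 0},{"slide": [0,0,0],"roll": 0},{"slide": [0,0,0],"roll": 0}], "fingers": 0.2}}

```text
t: 13.8
eef_pos: [492.8, -394.3, 26.1]
tcp_rot: [-3.142, 0.001, -3.111]
ft_force: [0.7, 3.9, 7.8]
opening: 0.285
grip_force: 30.0
```

{"fn": "step_arm", "kwargs": {"increments": [{"slide": [0,0,-0.02],"roll": 0},{"slide": [0,0,-0.05],"roll": 0},{"slide": [0,0,-0.1],"roll": 0},{"slide": [0,0,-0.12],"roll": 0},{"slide": [0,0,-0.12],"roll": 0}]}}

```text
t: 14.42
eef_pos: [492.9, -395.0, 146.7]
tcp_rot: [-3.139, 0.002, -3.111]
ft_force: [-0.9, -0.3, -2.1]
opening: 0.285
grip_force: 30.0
```

```bash
python3 - <<'E'
from h import *
np.set_printoptions(precision=2,suppress=True)
s=state();print(s['t'],s['eef_pos'],s['joints'],s['tcp_rot']*57.3,s['ft_force'],s['opening'])
c=cam('wrist');W=cloud(c);p=s['eef_pos'];y=s['tcp_rot'][2];d=[np.cos(y),np.sin(y)]
prof(W,p[:2],d,range(16,120,6),zlo=60,zhi=190)
E
```

```text
14.425 [ 492.93 -395.04  146.7 ] [-0.78  0.57  1.62  0.    0.95 -2.38] [-179.88    0.12 -178.25] [-0.87 -0.28 -2.1 ] 0.28534937938837346
16 lat 0.4 z 179.4 w 24.8
22 lat 0.6 z 179.4 w 24.9
28 lat 0.3 z 179.3 w 24.7
34 lat 0.6 z 179.2 w 25.1
40 lat 0.3 z 179.3 w 24.8
46 lat 0.6 z 179.2 w 24.7
52 lat 0.4 z 179.1 w 25.5
58 lat 0.5 z 179.0 w 25.5
64 lat 0.6 z 179.1 w 25.1
70 lat 0.5 z 179.1 w 24.9
76 lat 0.5 z 180.6 w 27.1
82 lat 0.5 z 181.1 w 27.4
88 lat 0.6 z 180.7 w 27.1
94 lat 0.6 z 180.7 w 27.0
100 lat 0.7 z 180.6 w 26.9
```

{"fn": "step_arm", "kwargs": {"increments": [{"slide": [0.005,0.045,0],"roll": 0.15},{"slide": [0.01,0.1,0],"roll": 0.33},{"slide": [0.015,0.16,0],"roll": 0.51},{"slide": [0.02,0.22,0],"roll": 0.69},{"slide": [0.0204,0.275,0],"roll": 0.87}]}}

```text
t: 15.1
eef_pos: [462.6, -119.5, 143.9]
tcp_rot: [-3.141, -0.002, 2.3]
ft_force: [0.4, 0.4, -2.8]
opening: 0.29
grip_force: 30.0
```

{"fn": "step_arm", "kwargs": {"increments": [{"slide": [0,0,0],"roll": 0.17},{"slide": [0,0,0],"roll": 0.34},{"slide": [0,0,0],"roll": 0.51},{"slide": [0,0,0],"roll": 0.68},{"slide": [0,0,0],"roll": 0.792}]}}

```text
t: 15.72
eef_pos: [463.2, -121.3, 143.8]
tcp_rot: [-3.139, -0.001, 1.51]
ft_force: [-0.9, 0.2, -2.3]
opening: 0.286
grip_force: 30.0
```

```bash
cat > m.py <<'E'
from h import *
s=state();p=s['eef_pos'];y=s['tcp_rot'][2]
O=np.array([466.1,-67]);d=np.array([.0625,.998]);n=np.array([-d[1],d[0]])
print('t %.2f z %.1f s %.1f lat %.1f yaw %.2f'%(s['t'],p[2],(p[:2]-O)@d,(p[:2]-O)@n,y*57.3),s['ft_force'].round(1),s['moment'].round(2),s['joints'].round(2))
c=cam('wrist');W=cloud(c)
prof(W,O,d,range(-60,110,8),zlo=45,zhi=p[2]+60)
E
python3 m.py
```

```text
t 15.72 z 143.8 s -54.4 lat -0.5 yaw 86.50 [-0.9  0.2 -2.3] [-0.03 -0.05 -0.04] [-0.39  0.38  1.99 -0.    0.77 -0.33]
-60 lat -0.7 z 199.7 w 30.5
-52 lat -0.8 z 187.7 w 27.6
-44 lat 0.0 z 200.0 w 32.0
-36 lat -0.6 z 176.6 w 24.7
-28 lat -0.7 z 176.5 w 24.7
-20 lat -0.7 z 176.4 w 25.1
-12 lat -0.4 z 176.5 w 24.8
-4 lat -0.5 z 176.5 w 25.5
4 lat -0.4 z 176.5 w 25.3
12 lat -0.5 z 176.6 w 24.7
20 lat -0.3 z 177.7 w 27.1
28 lat -0.3 z 178.5 w 27.7
36 lat -0.4 z 178.2 w 27.0
44 lat -0.2 z 178.1 w 27.5
68 lat 0.2 z 78.7 w 31.7
76 lat -0.0 z 78.7 w 31.8
84 lat -0.1 z 78.7 w 31.5
```

{"fn": "step_arm", "kwargs": {"increments": [{"slide": [0.016,-0.0006,0.0],"roll": 0},{"slide": [0.016,-0.0006,0.04],"roll": 0},{"slide": [0.016,-0.0006,0.07],"roll": 0},{"slide": [0.016,-0.0006,0.08],"roll": 0},{"slide": [0.016,-0.0006,0.08],"roll": 0}]}}

```text
t: 16.4
eef_pos: [464.0, -105.1, 64.9]
tcp_rot: [-3.141, -0.0, 1.515]
ft_force: [-0.7, 0.2, -2.3]
opening: 0.284
grip_force: 30.0
```

{"fn": "step_arm", "kwargs": {"increments": [{"slide": [0,0,0.004],"roll": 0},{"slide": [0,0,0.008],"roll": 0},{"slide": [0,0,0.012],"roll": 0},{"slide": [0,0,0.0155],"roll": 0},{"slide": [0,0,0.0155],"roll": 0}]}}

```text
t: 17.02
eef_pos: [464.2, -105.5, 49.5]
tcp_rot: [3.141, 0.0, 1.514]
ft_force: [-0.1, 2.2, 0.7]
opening: 0.289
grip_force: 30.0
```

```bash
python3 m.py
```

```text
t 17.02 z 49.5 s -38.6 lat -0.5 yaw 86.77 [-0.1  2.2  0.7] [ 0.16 -0.13  0.  ] [-0.36  0.54  2.07  0.    0.52 -0.31]
-60 lat -0.6 z 87.4 w 19.5
-52 lat -0.7 z 109.3 w 30.5
-44 lat -0.7 z 105.8 w 30.5
-36 lat -0.7 z 93.7 w 27.6
-28 lat 0.0 z 105.9 w 32.0
-20 lat -0.7 z 79.6 w 24.6
-12 lat -0.4 z 78.3 w 25.0
-4 lat -0.5 z 76.6 w 25.2
4 lat -0.3 z 75.4 w 24.7
12 lat -0.5 z 73.9 w 24.9
20 lat -0.4 z 72.4 w 25.5
28 lat -0.0 z 70.9 w 24.7
36 lat 0.0 z 69.7 w 27.4
44 lat -0.1 z 70.0 w 27.4
52 lat 0.1 z 68.4 w 26.9
60 lat 0.1 z 67.0 w 26.8
68 lat 0.0 z 78.7 w 32.0
76 lat 0.0 z 78.7 w 32.0
```

{"fn": "step_arm", "kwargs": {"increments": [{"slide": [0,0,0.0015],"roll": 0},{"slide": [0.005,-0.0003,0.0015],"roll": 0},{"slide": [0.01,-0.0003,0.0015],"roll": 0},{"slide": [0.014,-0.0003,0.0015],"roll": 0},{"slide": [0.014,-0.0003,0.0015],"roll": 0}]}}

```text
t: 17.7
eef_pos: [464.6, -91.5, 48.2]
tcp_rot: [3.142, 0.0, 1.515]
ft_force: [-1.1, -4.5, -1.4]
opening: 0.289
grip_force: 30.0
```

```bash
python3 m.py
```

```text
t 17.70 z 48.2 s -24.5 lat -0.0 yaw 86.80 [-1.1 -4.5 -1.4] [-0.86  0.21  0.13] [-0.33  0.54  2.08 -0.    0.52 -0.28]
-60 lat -0.7 z 90.3 w 28.1
-52 lat -0.2 z 88.0 w 24.0
-44 lat -0.8 z 86.2 w 11.5
-36 lat -0.3 z 107.8 w 30.6
-28 lat -0.2 z 83.9 w 30.7
-20 lat 0.3 z 95.6 w 28.7
-12 lat -0.0 z 104.8 w 32.0
-4 lat 0.0 z 77.7 w 24.3
4 lat 0.1 z 76.1 w 24.9
12 lat 0.1 z 74.4 w 24.8
20 lat 0.1 z 73.0 w 24.6
28 lat 0.0 z 71.3 w 25.0
36 lat 0.4 z 69.8 w 24.9
44 lat 0.3 z 68.1 w 25.2
52 lat 0.1 z 67.6 w 27.5
60 lat 0.4 z 67.1 w 27.6
68 lat -0.0 z 78.6 w 31.9
76 lat 0.0 z 78.7 w 32.0
84 lat 0.0 z 78.7 w 32.0
92 lat -0.0 z 78.6 w 31.9
```

{"fn": "step_arm", "kwargs": {"increments": [{"slide": [0.005,0,0],"roll": 0},{"slide": [0.01,0,0],"roll": 0},{"slide": [0.014,0,0],"roll": 0},{"slide": [0.0175,0,0],"roll": 0},{"slide": [0.0175,0,0],"roll": 0}]}}

```text
t: 18.38
eef_pos: [465.7, -74.7, 48.2]
tcp_rot: [3.141, 0.001, 1.515]
ft_force: [-1.4, -11.7, -1.0]
opening: 0.287
grip_force: 30.0
```

```bash
python3 m.py
```

```text
t 18.38 z 48.2 s -7.7 lat -0.1 yaw 86.79 [ -1.4 -11.7  -1. ] [-1.94  0.45  0.2 ] [-0.3   0.54  2.09 -0.    0.51 -0.24]
-52 lat -0.5 z 83.2 w 30.3
-44 lat -0.5 z 90.4 w 28.6
-36 lat -0.7 z 89.1 w 25.4
-28 lat -1.0 z 86.2 w 15.2
-20 lat -0.3 z 107.8 w 30.7
-12 lat -0.4 z 84.6 w 30.5
-4 lat -0.3 z 94.6 w 27.6
4 lat -0.0 z 104.7 w 32.0
12 lat -0.1 z 77.8 w 25.1
20 lat -0.2 z 76.2 w 24.6
28 lat 0.1 z 74.8 w 24.7
36 lat 0.0 z 73.2 w 24.7
44 lat 0.1 z 71.6 w 24.6
52 lat -0.0 z 69.9 w 24.8
60 lat 0.4 z 68.3 w 24.8
68 lat -0.0 z 78.6 w 32.0
76 lat 0.0 z 78.6 w 32.0
84 lat 0.0 z 78.6 w 32.0
92 lat 0.0 z 78.7 w 31.9
100 lat 0.0 z 78.7 w 31.9
108 lat 0.0 z 78.7 w 32.0
```

{"fn": "step_arm", "kwargs": {"increments": [{"slide": [0.002,0,0],"roll": 0},{"slide": [0.002,0,0.003],"roll": 0},{"slide": [0.002,0,0.006],"roll": 0},{"slide": [0.002,0,0.009],"roll": 0},{"slide": [0.002,0,0.012],"roll": 0}]}}

```text
t: 19.05
eef_pos: [466.0, -72.9, 36.3]
tcp_rot: [3.141, 0.001, 1.514]
ft_force: [-1.9, -11.6, 0.7]
opening: 0.286
grip_force: 30.0
```

{"fn": "step_arm", "kwargs": {"increments": [{"slide": [0,0,0.002],"roll": 0},{"slide": [0,0,0.004],"roll": 0},{"slide": [0,0,0.006],"roll": 0},{"slide": [0,0,0.006],"roll": 0}]}}

```text
t: 19.55
eef_pos: [465.9, -72.8, 30.2]
tcp_rot: [3.141, 0.001, 1.514]
ft_force: [-2.6, -10.1, -0.8]
opening: 0.288
grip_force: 30.0
```

```bash
python3 m.py
```

```text
t 19.55 z 30.2 s -5.8 lat -0.2 yaw 86.74 [ -2.6 -10.1  -0.8] [-1.54  0.34  0.  ] [-0.3   0.58  2.1  -0.    0.47 -0.24]
-52 lat -0.8 z 62.9 w 30.2
-44 lat -0.8 z 65.0 w 26.9
-36 lat -0.5 z 63.6 w 24.6
-28 lat -1.5 z 64.2 w 4.9
-20 lat -0.3 z 89.1 w 30.6
-12 lat -0.4 z 88.0 w 30.8
-4 lat -0.4 z 73.4 w 27.6
4 lat 0.0 z 86.7 w 32.0
12 lat -0.3 z 62.6 w 25.2
20 lat -0.3 z 62.4 w 24.8
28 lat -0.2 z 62.3 w 25.2
36 lat 0.2 z 62.2 w 24.9
44 lat 0.0 z 61.9 w 24.9
52 lat 0.1 z 61.9 w 25.3
60 lat 0.4 z 61.8 w 24.8
68 lat 0.0 z 78.6 w 32.0
76 lat -0.0 z 78.6 w 32.0
84 lat 0.0 z 78.6 w 32.0
92 lat 0.0 z 78.7 w 32.0
100 lat -0.0 z 78.8 w 32.0
108 lat 0.1 z 78.7 w 31.8
```

{"fn": "step_arm", "kwargs": {"increments": [{"slide": [0,0,0.001],"roll": 0},{"slide": [0,0,0.002],"roll": 0},{"slide": [0,0,0.003],"roll": 0},{"slide": [0,0,0.003],"roll": 0}]}}

```text
t: 20.1
eef_pos: [466.0, -72.8, 27.3]
tcp_rot: [3.141, 0.001, 1.514]
ft_force: [-2.3, -11.1, 0.0]
opening: 0.286
grip_force: 30.0
```

```bash
python3 m.py | grep -E "^t|^(-36|-44|-52|12|20|36|60) "
```

```text
t 20.10 z 27.3 s -5.8 lat -0.3 yaw 86.74 [ -2.3 -11.1   0. ] [-1.52  0.28  0.06] [-0.29  0.58  2.1  -0.    0.46 -0.24]
-52 lat -0.7 z 59.7 w 29.9
-44 lat -0.4 z 61.2 w 27.1
-36 lat -0.4 z 60.0 w 24.3
12 lat -0.4 z 60.1 w 25.0
20 lat -0.5 z 60.0 w 25.1
36 lat -0.1 z 60.2 w 25.1
60 lat 0.0 z 60.0 w 25.4
```

{"fn": "step_arm", "kwargs": {"increments": [{"slide": [0,-0.0004,0.0009],"roll": 0},{"slide": [-0.004,-0.0004,0.0009],"roll": 0},{"slide": [-0.008,-0.0004,0.0009],"roll": 0},{"slide": [-0.012,-0.0004,0.0009],"roll": 0},{"slide": [-0.012,-0.0004,0.0009],"roll": 0}]}}

```text
t: 20.78
eef_pos: [464.7, -84.5, 26.4]
tcp_rot: [3.141, 0.0, 1.514]
ft_force: [-3.1, -8.4, 5.4]
opening: 0.288
grip_force: 30.0
```

```bash
python3 m.py | grep -E "^t|^(-36|-44|-52|-60|12|20|36|44|52|60) "
```

```text
t 20.77 z 26.4 s -17.6 lat 0.3 yaw 86.74 [-3.1 -8.4  5.4] [-1.32  0.54 -0.11] [-0.32  0.59  2.1  -0.    0.46 -0.26]
-60 lat 0.1 z 60.7 w 29.0
-52 lat 0.1 z 59.0 w 25.3
-44 lat 0.2 z 59.4 w 21.3
12 lat 0.2 z 59.4 w 25.2
20 lat 0.2 z 59.4 w 24.9
36 lat 0.3 z 59.2 w 24.9
44 lat 0.4 z 59.4 w 25.2
52 lat 0.2 z 60.9 w 27.0
60 lat 0.3 z 61.4 w 27.9
```

{"fn": "step_arm", "kwargs": {"increments": [{"slide": [-0.001,0,0],"roll": 0},{"slide": [-0.002,0,0],"roll": 0},{"slide": [-0.003,0,0],"roll": 0},{"slide": [-0.003,0,0],"roll": 0}]}}

```text
t: 21.32
eef_pos: [464.5, -84.8, 26.3]
tcp_rot: [-3.141, -0.002, 1.514]
ft_force: [5.6, 23.6, 5.0]
opening: 0.288
grip_force: 30.0
```

{"fn": "step_arm", "kwargs": {"increments": [{"slide": [0,0,0],"roll": 0},{"slide": [0,0,0],"roll": 0},{"slide": [0,0,0],"roll": 0},{"slide": [0,0,0],"roll": 0}], "fingers": 0.48}}

```text
t: 21.82
eef_pos: [464.4, -87.2, 26.2]
tcp_rot: [-3.142, -0.0, 1.514]
ft_force: [0.9, -0.0, -0.5]
opening: 0.475
grip_force: 0.0
```

{"fn": "step_arm", "kwargs": {"increments": [{"slide": [0,0,-0.03],"roll": 0},{"slide": [0,0,-0.06],"roll": 0},{"slide": [-0.02,0,-0.1],"roll": 0},{"slide": [-0.04,0,-0.14],"roll": 0},{"slide": [-0.065,0,-0.18],"roll": 0}]}}

```text
t: 22.45
eef_pos: [460.5, -152.4, 207.7]
tcp_rot: [3.141, -0.0, 1.514]
ft_force: [-0.4, 1.0, -0.1]
opening: 0.484
grip_force: 0.0
```

```bash
cat > f.py <<'E'
from h import *
np.set_printoptions(precision=1,suppress=True)
c=cam('wrist');W=cloud(c);O=np.array([466.1,-67]);d=np.array([.0625,.998])
prof(W,O,d,list(range(-110,-40,4))+list(range(-40,70,8)),zlo=35,zhi=70)
for t,z in dict(fuse=44,pin_tip=44,gate=44,hood_lip=72).items():
    for m in mark_of('wrist',t)[:2]: print(t,m['confidence'],np.array(m['uv']),(atz(c,m['uv'],z)[:2]-O)@d)
u,v=map(int,proj(c,[462,-110,50]));u=min(max(u,120),520);v=min(max(v,110),370)
cv2.imwrite('pics/f%d.png'%(state()['t']*100),cv2.resize(c['color'][max(v-190,0):v+100,u-110:u+110,::-1],None,fx=2,fy=2))
print(state()['t'],state()['ft_force'])
E
python3 f.py; ls -t pics|head -1
```

```text
-110 lat -0.4 z 49.6 w 27.3
-106 lat -0.3 z 49.6 w 27.1
-102 lat -0.3 z 49.3 w 27.2
-98 lat -0.9 z 48.2 w 22.8
-90 lat 0.2 z 61.7 w 31.6
-86 lat 0.2 z 61.6 w 31.6
-82 lat 0.1 z 61.6 w 31.6
-78 lat -0.6 z 61.0 w 26.9
-74 lat -0.6 z 61.4 w 26.7
-70 lat -0.1 z 61.2 w 25.8
-66 lat -0.5 z 61.4 w 26.5
-62 lat -0.5 z 61.3 w 26.5
-58 lat -0.5 z 61.0 w 26.4
-54 lat -0.5 z 59.5 w 24.8
-50 lat -0.0 z 59.4 w 23.9
-46 lat 0.4 z 59.3 w 24.6
-42 lat -0.4 z 59.3 w 24.5
-40 lat -0.4 z 59.2 w 24.4
-32 lat 0.1 z 59.5 w 23.5
-24 lat -0.3 z 59.3 w 24.1
-16 lat 0.2 z 59.2 w 24.8
-8 lat -0.2 z 59.2 w 25.3
0 lat 0.2 z 59.3 w 24.4
8 lat 0.3 z 59.4 w 24.2
16 lat -0.0 z 59.3 w 24.8
24 lat 0.4 z 59.3 w 23.8
32 lat 0.0 z 59.6 w 22.9
40 lat 0.1 z 59.4 w 24.3
48 lat 0.5 z 59.4 w 24.8
56 lat 0.1 z 61.2 w 26.7
64 lat 0.2 z 61.1 w 26.5
fuse 0.91 [318.8 115.7] -1.3325818134533618
pin_tip 0.57 [316.7 228.2] -95.16436618159705
gate 0.7 [317.3 215.9] -84.13888781892038
hood_lip 0.96 [317.   14.6] 64.9686183916033
22.7 [-0.3  1.1 -0.7]
f2270.png
```

View pics/f2270.png

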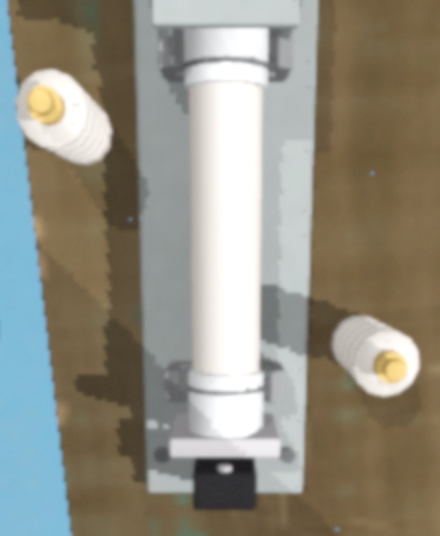

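The link lies in both saddles. Its cap is flush with the plate at (225,440), the pin tip shows behind the plate at (224,467), and the plain end is under the hood.

```bash
python3 -c "
from cell import env;print(env.job_done())"
```

```text
the job is handed in; nothing more can be done
None
```

The fuse link is turned end for end and refitted: in the last camera view it lies in both saddles, pin through the slotted plate, cap flush, plain end under the hood. It is released, and I handed the job in at about 23 s; the hand-in returned no verdict.

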